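Build up the ring stack on an assembly fixture's stepped locating post

ROBOT

A 6-joint arm with a two-finger parallel gripper is mounted at the origin on the work surface. World frame = base frame: x ahead of the robot, y to its left, z up, the work surface at z = 0. Lengths are in m, angles in rad, forces in N, time in s.
With the tool pointing down it reaches from about 0.3 to 0.775 m from the base axis. Payload 14.6 kg.
Tool frame: the origin (TCP) lies on the centre line of the jaws, within the pads' length; the fingertips stand 19 mm ahead of it and the grasp point (between the pads) is the TCP; z points along the fingers, y is the line along which they close (so a half turn about z gives the same grasp; the last joint's range is limited). The gripper opens to 94 mm and grips with 3 to 60 N. Pads are 16 mm wide; open, the fingers measure 119 mm over their backs; the gripper's body (75 mm by 177 mm) begins 78 mm behind the grasp point.
Start: joints at [1.165, 0.3, 1.521, -0, 1.321, -0.067], TCP at [0.183, 0.519, 0.224] pointing down, gripper open.
Joint ranges: [-3.03, 3.03], [-0.79, 2.21], [0.23, 2.52], [-1.04, 4.18], [0, 3.07], [-2.55, 2.55]. Speed limits (rad/s): [2.22, 2.22, 2.57, 3.14, 3.14, 3.14].

INTERFACE

Orientations are given as [roll, pitch, yaw] about the fixed x, y, z axes, in that order (R = Rz(yaw) Ry(pitch) Rx(roll)).
In Python, from station import get_obs, camera, workorder gives the robot as it stands.
- The arm moves only by the tool play_rows, never from a script. Its argument "motion" is a list that holds one entry, the list of rows, each a list of 7 numbers: the shift along the tool's x, y, z as a fraction of full scale, then the turn, a rotation vector about the tool's x, y, z as a fraction of full scale, then the opening, from -1 (shut) to 1 (fully open). In form: [[[x, y, z, ax, ay, az, grip], ...]]. A call has 1 to 10 rows; each row is the pose to reach, as a shift and turn from the pose commanded when the call began, along the tool's axes at that moment, turning the shorter way round; what a row does not reach only later rows make up. Full scale, the value 1, is 0.25 m for a shift and 2 pi rad for a turn. A row lasts 1/10 s, in which the tool goes at most 50 mm and 8.59 degrees, less where a joint would pass 70% of its speed; a pose out of reach is approached as far as the arm can. A call with a number of a shift or a turn outside -1 to 1 is refused whole. A call with a gripper value outside its range is refused whole. The fingers move at their own pace and stop on an object; "grip_force" is the grip in N (left out, the last holds). Time passes only in rows, so rows that repeat a pose let the fingers close. It gives the time, the measured TCP pose, the force, the opening and the grip force at its end, in the units of the state.
- get_obs(): the state, without advancing time (a new reading comes with each control period).
- camera(name): name is "scene" or "top" or "wrist"; returns a dict with "frame" (480x640x3 uint8, red, green, blue), "z_map" (480x640 float32, m along the optical axis (not along the pixel's ray), 0 where there is no reading), "camera_matrix" (3x3 intrinsics, pixels), "D" ([k1, k2, p1, p2, k3] as OpenCV has them; the pictures are not rectified), "T" (4x4, takes a point from camera to world coordinates); the wrist camera has in their place "T_tool_cam" (4x4, takes a point from camera to tool coordinates, whose origin is the TCP and whose axes are the flange's). Camera axes: x right, y up, looking along -z (the intrinsics and any distortion apply to the point x, -y, -z); pixel columns grow to the right and rows downward; lengths in m; the calibration is good to about 2 mm. A picture is of the moment at which its call begins: read the wrist's pose just before it.
- workorder.hand_in(): hands the job in; it is judged then, once.
The state is a dict: "time_s": time; "qpos": joint angles; "joint_vel": joint speeds; "tau": joint torques, N m; "ee_pos": TCP position; "eef_rot": TCP orientation; "force": force on the tool from outside, world axes, zero at the start; "moment": the same for the moment, N m; "grip_width": finger opening in m; "grip_force": force on a finger pad.
Only numpy, scipy, OpenCV 4.12 (cv2) and the standard library are available. Lean on these libraries where they do the work, as an engineer would, in place of code of your own. Each camera call takes 0.05 s, during which the arm holds its last target. There are 200 camera calls.

TASK

Take the three steel rings from the kitting rack and thread them down the fixture's locating post, each fully home: first the flange bushing, its long side running along the channel between the two guide cheeks, then the wide sleeve, and the small collar last. Lower them down the post rather than letting them drop, do not touch the sensor mast, and leave the tape, the bracket and the wrench where they are.

Things in the scene. Friction and masses are not known exactly. Their poses are not given: they have to be found in the camera images.
- fixture: fixed dark steel base plate 150 x 130 x 12 mm with a bright steel post at its centre; origin: centre of underside. Two black guide cheeks at +x and -x: inner faces 31 mm from the post axis, 56 mm long along y, tops 44 mm above bench (block outside each, to 65 mm from the axis, top 28 mm). The channel between them runs along y, open at the ends: fingers fit beside the rings only along y
- seat (a point): foot of the post, on its axis at the base plate's top face (12 mm above the bench); axes as the fixture. The post is 44 mm high above this point: diameter 22 mm for the first 9 mm, a cone to diameter 16 mm at 13 mm, then 16 mm up to 38 mm, then a tapered tip to diameter 8 mm at 44 mm
- post_tip (a point): top end of the post, 44 mm above seat
- rack: fixed kitting rack, black plate with grey partitions: base 120 (x) x 221 (y) x 8 mm; origin: centre of underside. Four upright partitions 5 mm thick along the rack's x, at y = -108, -36, +36, +108 mm, tops 48 mm above bench, make three bays 67 mm wide, open at both x ends. One ring lies flat on the floor of each bay (8 mm above bench); which in which varies
- flange: flange bushing, steel, 14 mm high: rectangular plate 60 (x) x 38 (y) x 8 mm with a round hub of diameter 35 mm, 6 mm high on top (+z); through bore 25 mm. Origin: on the bore axis, at its underside. The only ring that passes over the thick foot of the post; goes first, its long axis x along the fixture's y, either way round
- sleeve: wide sleeve, plain steel ring, outer diameter 44 mm, height 14 mm, bore 19 mm; origin: on the axis at its underside. Goes second, home on top of the flange's hub (14 mm above seat)
- collar: small collar, plain steel ring, outer diameter 30 mm, height 10 mm, bore 19 mm; origin: on the axis at its underside. Goes last, home on top of the sleeve (28 mm above seat)
- mast: fixed sensor mast between rack and fixture, not to be touched: foot 60 x 60 x 8 mm, aluminium column 30 x 30 mm, black sensor head 50 x 34 mm, top 171 mm above the bench; origin: centre of its foot's underside
- tape: bystander: yellow roll of tape lying flat, diameter 90 mm, 45 mm high; origin: centre of its underside
- bracket: bystander: black U-shaped bracket, 30 (x) x 130 (y) x 62 mm high; origin: centre of its underside
- wrench: bystander: open-end wrench, 160 mm long along its x axis, lying flat; origin: centre of its underside

How it is judged:
By the outcome, as a careful person would: the job done as asked, in the order asked, and still so for the second after the job is handed in, with the robot touching nothing.
It also fails if it takes over 72 s, if anything falls off the work surface, if the arm or the gripper's body presses on something with over 40 N, if the wrist force passes 120 N, or if a joint passes its speed limit or range.

## Working session

There is one attempt and no reset: what is moved stays moved. The work goes in short steps, Python scripts to look and compute and a tool call to move; the robot and the scene stay as the last step left them, time stands still between calls to the robot, and variables do not carry over. Pictures are saved under pics/ and viewed, at most 10 in all, crops included, and the job is handed in when it is done.

Besides the shell and the picture viewer there is one more tool, called after "Request:" as name(argument=value, ...) on one line, values as JSON. play_rows: Moves the arm, as the interface text tells. Its arguments: {"type":"object","properties":{"motion":{"type":"array"},"grip_force":{"type":"number"}},"required":["motion"]}

```bash
ls; mkdir -p pics; python3 - <<'E'
from station import get_obs, camera
import cv2,numpy as np,pickle
o=get_obs();print(o)
d={}
for n in ("scene","top"):
    c=camera(n);d[n]=c
    cv2.imwrite(f"pics/{n}0.png",c["frame"][:,:,::-1]);print(n,c["camera_matrix"],c["D"],c["T"].round(4))
pickle.dump(d,open("cams.pkl","wb"))
E
```

```text
pics
{'time_s': 0.0, 'qpos': array([ 1.16539405e+00,  3.00472236e-01,  1.52159336e+00, -4.84029244e-06,
        1.32067590e+00, -6.66485066e-02]), 'joint_vel': array([ 0.00062858, -0.00113601,  0.00045377,  0.0008265 , -0.00138101,
        0.00148971]), 'tau': array([-3.48988069e-03, -5.31794751e+01, -3.52736771e+01,  7.06623774e-02,
        2.43997585e-02, -8.42062036e-05]), 'ee_pos': array([0.18270569, 0.51851184, 0.22388049]), 'eef_rot': array([-3.14044605e+00, -7.18341351e-05,  2.80284004e+00]), 'force': array([0.38137464, 0.35315464, 0.21207438]), 'moment': array([ 0.00385255, -0.04802766, -0.01009459]), 'grip_force': 0.0, 'grip_width': 0.09415720871693971}
scene [[459.66347358   0.         316.9765894 ]
 [  0.         459.66347358 236.37739802]
 [  0.           0.           1.        ]] [-0.06446316  0.          0.          0.          0.        ] [[-0.6807 -0.4396  0.586   1.2284]
 [ 0.7325 -0.4035  0.5483  0.5878]
 [-0.0046  0.8025  0.5967  0.6782]
 [ 0.      0.      0.      1.    ]]
top [[532.81773581   0.         318.61218603]
 [  0.         532.81773581 234.57984476]
 [  0.           0.           1.        ]] [-0.10251148  0.          0.          0.          0.        ] [[-0.0167  0.9881 -0.1532  0.3818]
 [-0.9999 -0.0169  0.      0.0121]
 [-0.0026  0.1531  0.9882  1.4555]
 [ 0.      0.      0.      1.    ]]
```

View pics/top0.png

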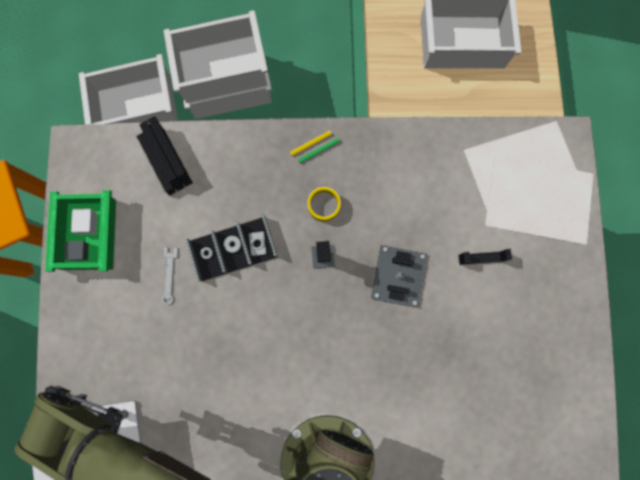

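View pics/scene0.png

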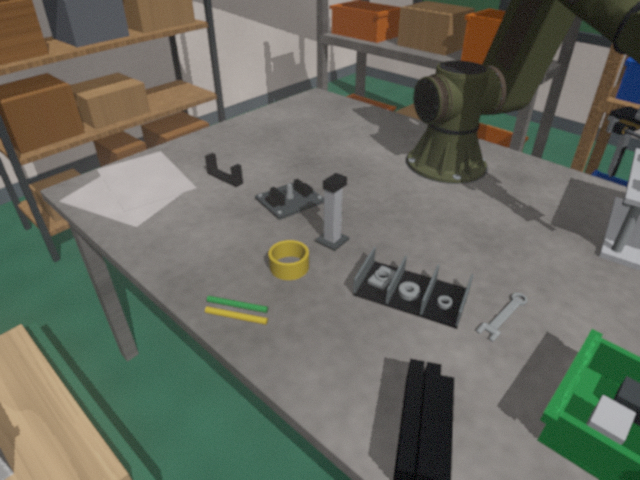

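Top view: collar (206,253), sleeve (233,244) and flange (258,243) in the rack bays, mast (322,253), fixture post about (400,275). The scene view agrees with that layout: flange (380,277), sleeve (409,290), collar (445,302), post (290,190).

```bash
cat > h.py <<'E'
import numpy as np,cv2
from scipy.spatial.transform import Rotation as R
def ray(c,T,uv):
    p=cv2.undistortPoints(np.array([[uv]],float),c["camera_matrix"],np.array(c["D"],float))[0,0]
    return T[:3,:3]@np.array([p[0],-p[1],-1]),T[:3,3]
def at_z(c,T,uv,z):
    d,o=ray(c,T,uv);return o+d*(z-o[2])/d[2]
def depth(c,T,uv):
    z=c["z_map"][int(round(uv[1])),int(round(uv[0]))];d,o=ray(c,T,uv);return o+d*z
def tri(rs):
    A=np.zeros((3,3));b=np.zeros(3)
    for d,o in rs:
        d=d/np.linalg.norm(d);P=np.eye(3)-np.outer(d,d);A+=P;b+=P@o
    x=np.linalg.solve(A,b);return x,[np.linalg.norm((np.eye(3)-np.outer(d,d)/(d@d))@(x-o)) for d,o in rs]
def proj(c,T,P):
    q=np.linalg.inv(T)@np.c_[np.atleast_2d(P),np.ones(len(np.atleast_2d(P)))].T
    q=np.array([q[0],-q[1],-q[2]]).T
    return cv2.projectPoints(q,np.zeros(3),np.zeros(3),c["camera_matrix"],np.array(c["D"],float))[0][:,0]
def toolT(o):
    T=np.eye(4);T[:3,:3]=R.from_euler("xyz",o["eef_rot"]).as_matrix();T[:3,3]=o["ee_pos"];return T
def cmd(o,pos,yaw):
    """fractions for going from pose o to pos, tool straight down, yaw"""
    T=toolT(o);s=T[:3,:3].T@(np.array(pos)-T[:3,3])/.25
    G=R.from_euler("xyz",[np.pi,0,yaw]).as_matrix()
    r=R.from_matrix(T[:3,:3].T@G).as_rotvec()/(2*np.pi)
    return s.round(4),r.round(4)
def wrist(name):
    from station import get_obs,camera
    import pickle
    o=get_obs();c=camera("wrist");T=toolT(o)@c["T_tool_cam"]
    pickle.dump((o,c,T),open(name+".pkl","wb"));cv2.imwrite(f"pics/{name}.png",c["frame"][:,:,::-1]);return o,c,T
E
python3 - <<'E'
from h import *
import pickle
from station import get_obs
d=pickle.load(open("cams.pkl","rb"));c=d["top"];T=np.array(c["T"])
for n,uv,z in(("collar",(206,253),.018),("sleeve",(233,244),.022),("flange",(258,243),.022),("mast",(324,246),.17),("post",(401,274),.056),("rackcorners",(199,279),.0),("r2",(274,259),.0),("tape",(324,203),.045)):
    print(n,at_z(c,T,uv,z).round(3),depth(c,T,uv).round(3))
c=d["scene"];T=np.array(c["T"])
for n,uv,z in(("collar",(445,302),.018),("sleeve",(409,290),.022),("flange",(380,277),.022),("post",(290,183),.056)):print(n,at_z(c,T,uv,z).round(3))
o=get_obs()
print(cmd(o,[.43,.16,.30],o["eef_rot"][2]))
E
```

```text
collar [0.559 0.32  0.018] [0.56  0.322 0.009]
sleeve [0.582 0.246 0.022] [0.584 0.248 0.005]
flange [0.584 0.177 0.022] [0.586 0.179 0.007]
mast [ 0.553 -0.001  0.17 ] [ 0.552 -0.001  0.172]
post [ 0.49  -0.203  0.056] [ 0.493 -0.21   0.011]
rackcorners [0.49  0.343 0.   ] [0.486 0.333 0.041]
r2 [0.542 0.136 0.   ] [ 0.542  0.136 -0.001]
tape [ 0.687 -0.004  0.045] [ 0.697 -0.004 -0.002]
collar [0.568 0.324 0.018]
sleeve [0.591 0.252 0.022]
flange [0.599 0.183 0.022]
post [ 0.49  -0.202  0.056]
(array([-1.4095, -1.0241, -0.3033]), array([-0.0002, -0.    ,  0.    ]))
```

```bash
python3 - <<'E'
from h import *
from station import get_obs
o=get_obs()
print(cmd(o,[.37,.37,.28],1.815), o["eef_rot"])
E
```

```text
(array([-0.9039, -0.3116, -0.224 ]), array([-2.000e-04,  1.000e-04,  1.572e-01])) [-3.14057653e+00 -7.39655609e-05  2.80270511e+00]
```

Request:
play_rows(motion=[[[-0.9,-0.31,-0.22,0,0,0.157,1],[-0.9,-0.31,-0.22,0,0,0.157,1],[-0.9,-0.31,-0.22,0,0,0.157,1],[-0.9,-0.31,-0.22,0,0,0.157,1],[-0.9,-0.31,-0.22,0,0,0.157,1],[-0.9,-0.31,-0.22,0,0,0.157,1],[-0.9,-0.31,-0.22,0,0,0.157,1],[-0.9,-0.31,-0.22,0,0,0.157,1]]])

```text
time_s: 0.9
ee_pos: [0.3694, 0.3706, 0.2792]
eef_rot: [-3.141, 0.0, 1.814]
force: [0.5, -0.6, 0.1]
grip_width: 0.0943
grip_force: 0.0
```

```bash
python3 - <<'E'
from h import *
from station import get_obs,camera
o=get_obs()
print(o["ee_pos"],o["eef_rot"],camera("wrist")["T_tool_cam"].round(3))
print(cmd(o,[.54,.22,.28],1.815),cmd(o,[.54,.27,.28],1.815))
E
```

```text
[0.3694097 0.3705538 0.2791735] [-3.14107253e+00  2.56539329e-04  1.81440132e+00] [[-0.001  0.959  0.284  0.083]
 [ 1.     0.001 -0.001 -0.   ]
 [-0.001  0.284 -0.959 -0.159]
 [ 0.     0.     0.     1.   ]]
(array([-0.749 ,  0.517 , -0.0034]), array([-0.0001,  0.    , -0.0001])) (array([-0.5549,  0.5652, -0.0035]), array([-0.0001,  0.    , -0.0001]))
```

Request:
play_rows(motion=[[[-0.45,0.67,0,0,0,0,1],[-0.45,0.67,0,0,0,0,1],[-0.45,0.67,0,0,0,0,1],[-0.45,0.67,0,0,0,0,1],[-0.45,0.67,0,0,0,0,1],[-0.45,0.67,0,0,0,0,1]]])

```text
time_s: 1.55
ee_pos: [0.5593, 0.3022, 0.2784]
eef_rot: [-3.14, 0.0, 1.818]
force: [0.7, -0.9, 0.6]
grip_width: 0.0941
grip_force: 0.0
```

```bash
python3 - <<'E'
from h import *
o,c,T=wrist("wA");print(o["ee_pos"],o["joint_vel"].round(3),c["camera_matrix"],c["D"])
E
```

```text
[0.55930715 0.30221596 0.27837341] [ 0.037 -0.04   0.029  0.002 -0.003  0.018] [[348.79179798   0.         318.67496973]
 [  0.         348.79179798 239.40434707]
 [  0.           0.           1.        ]] [-0.0395404  0.         0.         0.         0.       ]
```

Request:
play_rows(motion=[[[-0.4,0,0,0,0,0,1],[-0.4,0,0,0,0,0,1],[-0.4,0,0,0,0,0,1],[-0.4,0,0,0,0,0,1]]])

```text
time_s: 2.0
ee_pos: [0.5826, 0.2058, 0.2802]
eef_rot: [3.141, -0.0, 1.817]
force: [0.2, -0.2, 0.0]
grip_width: 0.0943
grip_force: 0.0
```

```bash
python3 - <<'E'
from h import *
o,c,T=wrist("wB");print(o["ee_pos"],o["joint_vel"].round(3))
a=cv2.imread("pics/wA.png");b=cv2.imread("pics/wB.png")
cv2.imwrite("pics/wAB.png",cv2.resize(np.vstack([a,b]),(600,900))[:,:] if 0 else a)
E
```

```text
[0.58263546 0.20575409 0.28021244] [ 0.033  0.012 -0.011  0.003  0.002  0.01 ]
```

View pics/wA.png

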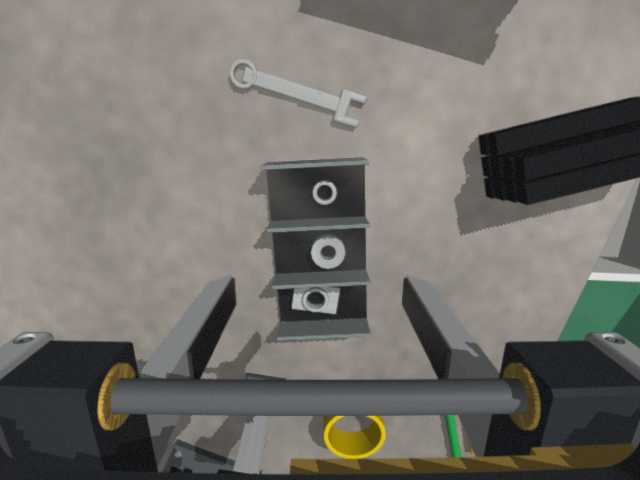

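View pics/wB.png

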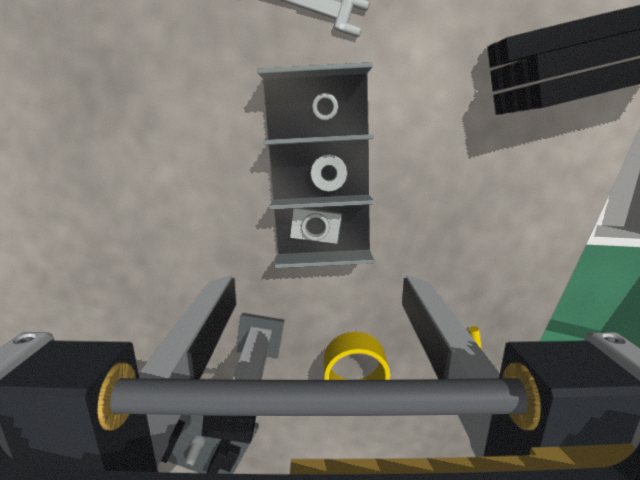

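Both wrist views show collar, sleeve and flange in the bays: A (325,193), (328,253), (315,298); B (325,106), (329,173), (316,226). I'll enlarge to refine these.

```bash
python3 - <<'E'
from h import *
a=cv2.imread("pics/wA.png")[170:330,270:370];b=cv2.imread("pics/wB.png")[85:245,270:370]
f=lambda m:cv2.resize(m,None,fx=3.75,fy=3.75,interpolation=cv2.INTER_CUBIC)
cv2.imwrite("pics/cropAB.png",np.hstack([f(a),f(b)]))
for n in "AB":
    im=cv2.imread(f"pics/w{n}.png");hsv=im.max(2)
    g=cv2.inRange(cv2.cvtColor(im,cv2.COLOR_BGR2GRAY),140,255)
    k,l,s,ce=cv2.connectedComponentsWithStats(g)
    for i in range(1,k):
        x,y,w,h,ar=s[i]
        if 270<ce[i][0]<370 and 60<ce[i][1]<330 and ar>60:
            cn,hi=cv2.findContours((l==i).astype(np.uint8),cv2.RETR_CCOMP,cv2.CHAIN_APPROX_NONE)
            for q in cn:
                if len(q)>12:print(n,i,ar,len(q),cv2.fitEllipse(q),cv2.minAreaRect(q))
E
```

```text
A 1 143096 3725 ((290.14849853515625, 161.34786987304688), (359.9881896972656, 740.7451782226562), 89.41048431396484) ((319.5, 178.5), (357.0, 639.0), 90.0)
A 1 143096 13 ((522.9857788085938, 336.67535400390625), (3.6774790287017822, 5.3163676261901855), 36.971954345703125) ((523.0, 336.5), (3.535533905029297, 4.949747085571289), 45.0)
A 1 143096 17 ((526.8599853515625, 332.10931396484375), (4.941567420959473, 5.432287693023682), 176.85923767089844) ((527.0000610351562, 332.5), (4.949747085571289, 4.949747085571289), 45.0)
A 1 143096 28 ((533.8939208984375, 331.2367858886719), (7.1318254470825195, 10.349915504455566), 99.08134460449219) ((533.7500610351562, 331.7500305175781), (9.192387580871582, 8.485280990600586), 45.0)
A 1 143096 41 ((484.0115661621094, 328.3029479980469), (9.818840980529785, 15.948671340942383), 71.06831359863281) ((484.00006103515625, 328.5000305175781), (10.60660171508789, 16.26345443725586), 45.0)
A 1 143096 26 ((167.1405487060547, 326.48876953125), (6.318397521972656, 8.118905067443848), 145.27481079101562) ((167.00001525878906, 326.5000305175781), (7.7781744
[... 23081 characters left out ...]
7715), 129.4970703125) ((328.5, 172.5), (17.0, 17.0), 0.0)
B 62 687 181 ((318.0015869140625, 229.00137329101562), (23.319988250732422, 54.5257568359375), 92.00068664550781) ((315.1861877441406, 228.83448791503906), (48.50439453125, 24.545806884765625), 3.3664603233337402)
B 89 4014 594 ((336.6145324707031, 299.5094909667969), (65.11546325683594, 114.7704086303711), 92.06173706054688) ((338.7472229003906, 300.955322265625), (65.71063995361328, 127.841064453125), 79.7488021850586)
B 89 4014 37 ((336.7198791503906, 306.93695068359375), (8.997633934020996, 12.719240188598633), 87.92816925048828) ((336.1538391113281, 307.76922607421875), (9.413575172424316, 13.335897445678711), 78.69007110595703)
```

View pics/cropAB.png

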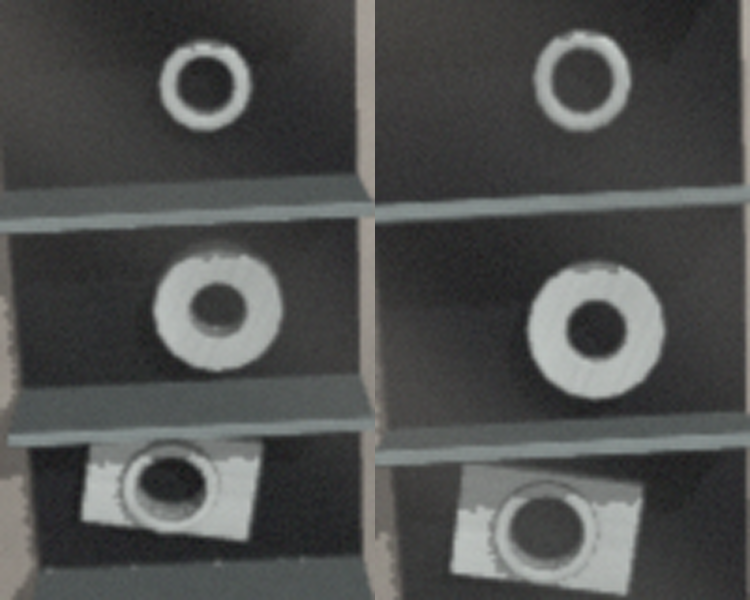

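The crop shows outer-edge centres: collar A(324.4,192.6) B(325.0,106.2), sleeve A(327.9,252.5) B(328.6,173.0), flange hub A(315.3,299.7) B(315.8,227.1). The flange is turned about 7° in the image.

```bash
python3 - <<'E'
from h import *
import pickle
A=pickle.load(open("wA.pkl","rb"));B=pickle.load(open("wB.pkl","rb"))
rr=lambda W,uv:ray(W[1],W[2],uv)
for n,a,b,z in(("collar",(324.4,192.6),(325,106.2),.018),("sleeve",(327.9,252.5),(328.6,173.0),.022),("flange",(315.3,299.7),(315.8,227.1),.022)):
    x,e=tri([rr(A,a),rr(B,b)]);print(n,x.round(4),np.round(e,4),at_z(A[1],A[2],a,z).round(4),at_z(B[1],B[2],b,z).round(4))
cr=lambda u,v:(270+(u-375)/3.75,85+v/3.75)
P=[at_z(B[1],B[2],cr(*q),.016) for q in((465,464),(643,485),(627,595),(451,573))]
P=np.array(P);print(P.round(4),P.mean(0).round(4))
for i in range(4):
    d=P[(i+1)%4]-P[i];print(np.linalg.norm(d).round(4),np.degrees(np.arctan2(d[1],d[0])).round(1))
# rack partition top edge lines in B (flange-sleeve partition)
p,q=at_z(B[1],B[2],(271,206),.048),at_z(B[1],B[2],(371,200),.048);d=q-p;print(np.degrees(np.arctan2(d[1],d[0])))
o=B[0];print(o["eef_rot"])
E
```

```text
collar [0.5619 0.3204 0.0156] [0.0001 0.0001] [0.5617 0.3208 0.018 ] [0.5619 0.3202 0.018 ]
sleeve [0.5847 0.2484 0.0194] [0. 0.] [0.5845 0.2492 0.022 ] [0.5846 0.2486 0.022 ]
flange [0.5858 0.1793 0.0163] [0.0003 0.0003] [0.5849 0.182  0.022 ] [0.5858 0.1809 0.022 ]
[[0.5544 0.1955 0.016 ]
 [0.6131 0.2029 0.016 ]
 [0.6178 0.1648 0.016 ]
 [0.5582 0.158  0.016 ]] [0.5859 0.1803 0.016 ]
0.0591 7.2
0.0384 -83.0
0.06 -173.4
0.0377 95.8
17.52924082786543
[ 3.14070000e+00 -2.32213241e-04  1.81714638e+00]
```

Request:
play_rows(motion=[[[-0.103,-0.012,0.1,0,0,0.02,1],[-0.103,-0.012,0.3,0,0,0.02,1],[-0.103,-0.012,0.5,0,0,0.02,1],[-0.103,-0.012,0.7,0,0,0.02,1],[-0.103,-0.012,0.8,0,0,0.02,1],[-0.103,-0.012,0.86,0,0,0.02,1],[-0.103,-0.012,0.88,0,0,0.02,1],[-0.103,-0.012,0.88,0,0,0.02,1]]])

```text
time_s: 2.85
ee_pos: [0.5869, 0.1806, 0.0602]
eef_rot: [3.141, -0.0, 1.692]
force: [-0.1, -0.1, 0.4]
grip_width: 0.0938
grip_force: 0.0
```

```bash
python3 - <<'E'
from h import *
from station import get_obs
o=get_obs();print(o["ee_pos"],o["eef_rot"],o["force"],o["joint_vel"].round(3),cmd(o,[.586,.180,.0285],1.693))
E
```

```text
[0.58689991 0.18057111 0.06019861] [ 3.14063727e+00 -1.63394467e-04  1.69180659e+00] [-0.14114336 -0.07741581  0.3638798 ] [-0.007 -0.022 -0.013 -0.001  0.011 -0.001] (array([-0.0019, -0.004 ,  0.1268]), array([ 0.0002, -0.    , -0.0002]))
```

Request:
play_rows(motion=[[[0,-0.004,0.06,0,0,0,1],[0,-0.004,0.1,0,0,0,1],[0,-0.004,0.127,0,0,0,1],[0,-0.004,0.127,0,0,0,1],[0,-0.004,0.127,0,0,0,-1],[0,-0.004,0.127,0,0,0,-1],[0,-0.004,0.127,0,0,0,-1],[0,-0.004,0.127,0,0,0,-1],[0,-0.004,0.127,0,0,0,-1]]], grip_force=30)

```text
time_s: 3.75
ee_pos: [0.5857, 0.1796, 0.0277]
eef_rot: [-3.142, 0.0, 1.691]
force: [-0.0, -1.5, -0.3]
grip_width: 0.0596
grip_force: 30.0
```

Request:
play_rows(motion=[[[0,0,-0.05,0,0,0,-1],[0,0,-0.2,0,0,0,-1],[0,0,-0.4,0,0,0,-1],[0,0,-0.6,0,0,0,-1],[0,0,-0.8,0,0,0,-1],[0,0,-0.94,0,0,0,-1],[0,0,-0.94,0,0,0,-1]]])

```text
time_s: 4.45
ee_pos: [0.5868, 0.1799, 0.2694]
eef_rot: [3.132, -0.001, 1.691]
force: [0.1, -0.4, -1.9]
grip_width: 0.0598
grip_force: 30.0
```

```bash
python3 - <<'E'
from h import *
from station import get_obs
o=get_obs();print(o["ee_pos"],o["eef_rot"],o["force"],o["grip_width"],cmd(o,[.47,-.02,.265],1.693),cmd(o,[.43,-.2,.265],2.98))
E
```

```text
[0.58678835 0.17990856 0.26936716] [ 3.13222507e+00 -1.10834159e-03  1.69074711e+00] [ 0.08217568 -0.40359661 -1.86030994] 0.05978233861410193 (array([-0.738 , -0.5596,  0.0114]), array([ 0.0015, -0.0002, -0.0004])) (array([-1.4337, -0.8046,  0.0083]), array([ 0.0014,  0.0008, -0.2052]))
```

Request:
play_rows(motion=[[[-0.95,-0.62,0,0,0,-0.205,-1],[-0.95,-0.62,0,0,0,-0.205,-1],[-0.95,-0.62,0,0,0,-0.205,-1],[-0.95,-0.62,0,0,0,-0.205,-1],[-0.95,-0.62,0,0,0,-0.205,-1],[-0.95,-0.62,0,0,0,-0.205,-1],[-0.95,-0.62,0,0,0,-0.205,-1],[-0.95,-0.62,0,0,0,-0.205,-1],[-0.95,-0.62,0,0,0,-0.205,-1]]])

```text
time_s: 5.35
ee_pos: [0.4596, -0.075, 0.2623]
eef_rot: [3.141, -0.001, 2.984]
force: [1.5, 0.7, -1.9]
grip_width: 0.0594
grip_force: 30.0
```

```bash
python3 - <<'E'
from h import *
from station import get_obs
o=get_obs();print(o["ee_pos"],o["eef_rot"],o["force"],o["grip_width"],cmd(o,[.43,-.2,.265],2.98))
E
```

```text
[ 0.45964988 -0.07502561  0.26232807] [ 3.14149626e+00 -8.01425303e-04  2.98391946e+00] [ 1.54549529  0.72442544 -1.93060156] 0.05935934828925087 (array([ 0.0386, -0.5123, -0.0107]), array([ 0.    , -0.0001,  0.0006]))
```

Request:
play_rows(motion=[[[0.04,-0.5,0,0,0,0,-1],[0.04,-0.5,0,0,0,0,-1],[0.04,-0.5,0,0,0,0,-1],[0.04,-0.5,0,0,0,0,-1],[0.04,-0.5,0,0,0,0,-1]]])

```text
time_s: 5.85
ee_pos: [0.4297, -0.1964, 0.2623]
eef_rot: [3.141, -0.001, 2.978]
force: [0.2, 0.4, -1.7]
grip_width: 0.0595
grip_force: 30.0
```

```bash
python3 - <<'E'
from h import *
o,c,T=wrist("wC");print(o["ee_pos"],o["joint_vel"].round(3))
E
```

```text
[ 0.42973412 -0.19643363  0.2622813 ] [ 0.029 -0.003 -0.     0.001  0.002  0.005]
```

Request:
play_rows(motion=[[[0.4,0,0,0,0,0,-1],[0.4,0,0,0,0,0,-1],[0.4,0,0,0,0,0,-1],[0.4,0,0,0,0,0,-1]]])

```text
time_s: 6.3
ee_pos: [0.3314, -0.1796, 0.2633]
eef_rot: [-3.141, 0.002, 2.979]
force: [0.3, -0.1, -1.5]
grip_width: 0.0596
grip_force: 30.0
```

```bash
python3 - <<'E'
from h import *
o,c,T=wrist("wD");print(o["ee_pos"],o["joint_vel"].round(3))
a=cv2.imread("pics/wC.png")[60:420,170:470];b=cv2.imread("pics/wD.png")[60:420,170:470]
f=lambda m:cv2.resize(m,None,fx=1.33,fy=1.33,interpolation=cv2.INTER_CUBIC)
cv2.imwrite("pics/CD.png",np.hstack([f(a),f(b)]))
E
```

```text
[ 0.33143015 -0.17955201  0.26326857] [ 0.009  0.05  -0.039  0.001 -0.004  0.001]
```

View pics/CD.png

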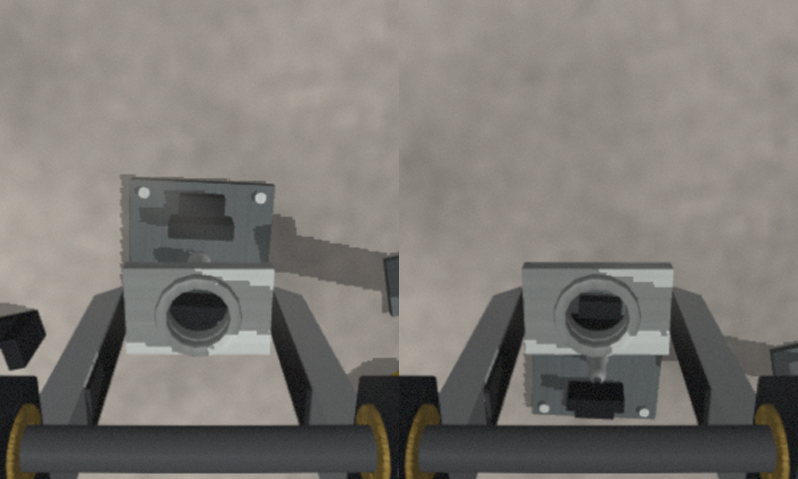

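Crop C/D: the held flange is centred near crop (199,313) and hides the post in C; in D the post is at about (600,370). I need views with the TCP further along +x.

Request:
play_rows(motion=[[[-0.56,0,0,0,0,0,-1],[-0.56,0,0,0,0,0,-1],[-0.56,0,0,0,0,0,-1],[-0.56,0,0,0,0,0,-1],[-0.56,0,0,0,0,0,-1]]])

```text
time_s: 6.85
ee_pos: [0.4704, -0.2023, 0.2613]
eef_rot: [3.141, -0.002, 2.98]
force: [-0.6, -0.3, -1.9]
grip_width: 0.0597
grip_force: 30.0
```

```bash
python3 - <<'E'
from h import *
o,c,T=wrist("wC");print(o["ee_pos"],o["joint_vel"].round(3))
E
```

```text
[ 0.470394   -0.20233608  0.26130758] [-0.016 -0.054  0.034 -0.001  0.003 -0.005]
```

Request:
play_rows(motion=[[[-0.4,0,0,0,0,0,-1],[-0.4,0,0,0,0,0,-1],[-0.4,0,0,0,0,0,-1],[-0.4,0,0,0,0,0,-1]]])

```text
time_s: 7.3
ee_pos: [0.5681, -0.219, 0.2619]
eef_rot: [3.141, -0.001, 2.979]
force: [-1.1, -0.2, -1.3]
grip_width: 0.0595
grip_force: 30.0
```

```bash
python3 - <<'E'
from h import *
import pickle
o,c,T=wrist("wD");print(o["ee_pos"],o["joint_vel"].round(3))
oC,cC,TC=pickle.load(open("wC.pkl","rb"))
for q in((cC,TC),(c,T)): print(proj(*q,[.49,-.203,.056]))
f=lambda m,s:cv2.resize(m,None,fx=s,fy=s,interpolation=cv2.INTER_CUBIC)
def crop(n,c,T,dy=0):
    u,v=proj(c,T,[.49,-.203,.04])[0].astype(int);print(n,u-65,v-70)
    return f(cv2.imread(f"pics/{n}.png")[v-70:v+55,u-65:u+65],2.4)
a=crop("wC",cC,TC);b=crop("wD",c,T)
g=f(cv2.imread("pics/wD.png")[245:345,245:395],4)[:,:]
top=np.hstack([a,b]);g=cv2.copyMakeBorder(g[:300],0,0,0,24,cv2.BORDER_CONSTANT)if 0 else cv2.resize(g,(450,300));g=cv2.copyMakeBorder(g,0,0,0,top.shape[1]-450,cv2.BORDER_CONSTANT)
cv2.imwrite("pics/CD2.png",np.vstack([top,g]));print(top.shape)
E
```

```text
[ 0.56807201 -0.21895342  0.2619438 ] [-0.009 -0.061  0.033  0.    -0.002 -0.003]
[[320.9295101  234.61776766]]
[[321.73320057 139.79718697]]
wC 255 160
wD 256 69
(300, 624, 3)
```

View pics/CD2.png

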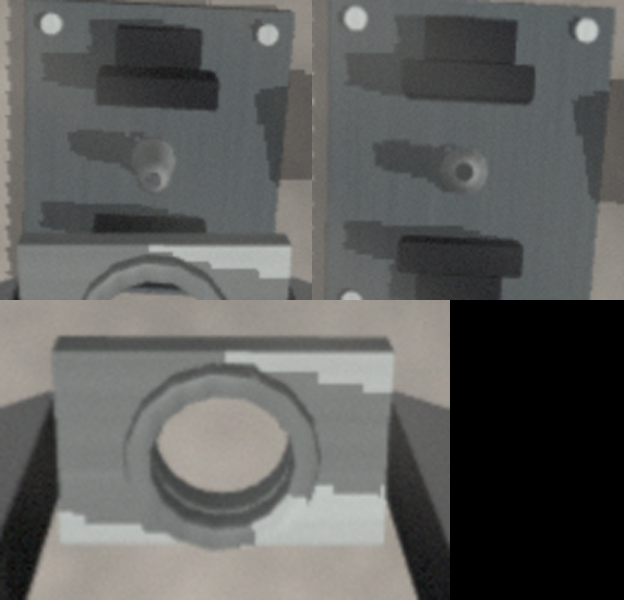

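Tip of the post: C (318.75,235.0), D (319.75,140.7). The held flange sits square in the grip, hub centre about (319.3,298).

```bash
python3 - <<'E'
from h import *
import pickle
C=pickle.load(open("wC.pkl","rb"));D=pickle.load(open("wD.pkl","rb"))
rr=lambda W,uv:ray(W[1],W[2],uv)
a,b=(318.75,235.0),(319.75,140.7)
print("tip",*[np.round(q,4) for q in tri([rr(C,a),rr(D,b)])],at_z(C[1],C[2],a,.056).round(4),at_z(D[1],D[2],b,.056).round(4))
c=lambda u,v:(255+u/2.4,160+v/2.4); d=lambda u,v:(256+(u-312)/2.4,69+v/2.4)
def line(W,p,q,z):
    x=at_z(W[1],W[2],p,z);y=at_z(W[1],W[2],q,z);e=y-x;print(x.round(4),y.round(4),np.linalg.norm(e).round(4),np.degrees(np.arctan2(e[1],e[0])).round(2))
line(C,c(51,23),c(268,35),.013);line(D,d(355,18),d(586,30),.013)
line(D,d(403,97),d(533,103),.044);line(D,d(400,238),d(522,241),.044)
# mid of cheek inner faces vs post
# flange in tool frame
Tc=D[1]["T_tool_cam"]
for uv,z in(((319.3,297.8),.0057),((319.3,298.7),.0057),((245+62/3,245+243/3),.0117),((245+385/3,245+243/3),.0117),((245+55/3,245+52/3),.0117),((245+392/3,245+52/3),.0117)):
    print("tool",at_z(D[1],Tc,uv,z).round(4))
print(D[0]["eef_rot"])
E
```

```text
tip [ 0.4905 -0.2053  0.0543] [0.0002 0.0002] [ 0.49   -0.2054  0.056 ] [ 0.4905 -0.2051  0.056 ]
[ 0.4168 -0.243   0.013 ] [ 0.4393 -0.1408  0.013 ] 0.1046 77.58
[ 0.4166 -0.243   0.013 ] [ 0.4384 -0.1409  0.013 ] 0.1043 77.91
[ 0.4559 -0.2261  0.044 ] [ 0.4672 -0.1719  0.044 ] 0.0554 78.15
[ 0.5139 -0.2381  0.044 ] [ 0.524  -0.1849  0.044 ] 0.0542 79.24
tool [ 0.0026 -0.0001  0.0057]
tool [ 0.0021 -0.0001  0.0057]
tool [-0.0175 -0.0298  0.0117]
tool [-0.0176  0.0298  0.0117]
tool [ 0.02   -0.0293  0.0117]
tool [0.02   0.0293 0.0117]
[ 3.14124798e+00 -1.40758633e-03  2.97904934e+00]
```

```bash
python3 - <<'E'
from h import *
from station import get_obs
o=get_obs();print(o["ee_pos"],cmd(o,[.4921,-.2056,.10],2.932))
E
```

```text
[ 0.56753545 -0.21895936  0.26283562] (array([0.3062, 0.0038, 0.6514]), array([-0.    , -0.    ,  0.0074]))
```

Request:
play_rows(motion=[[[0.2,0,0.05,0,0,0.0074,-1],[0.306,0.004,0.1,0,0,0.0074,-1],[0.306,0.004,0.25,0,0,0.0074,-1],[0.306,0.004,0.4,0,0,0.0074,-1],[0.306,0.004,0.55,0,0,0.0074,-1],[0.306,0.004,0.65,0,0,0.0074,-1],[0.306,0.004,0.65,0,0,0.0074,-1],[0.306,0.004,0.65,0,0,0.0074,-1]]])

```text
time_s: 8.15
ee_pos: [0.4928, -0.2059, 0.1021]
eef_rot: [-3.141, 0.002, 2.932]
force: [0.4, -0.3, -0.5]
grip_width: 0.0594
grip_force: 30.0
```

```bash
python3 - <<'E'
from h import *
o,c,T=wrist("wE")
print(o["ee_pos"],o["eef_rot"],o["force"],o["joint_vel"].round(3),cmd(o,[.4921,-.2056,.07],2.932))
E
```

```text
[ 0.49280602 -0.20594605  0.10208126] [-3.14107639e+00  1.84992600e-03  2.93187511e+00] [ 0.43529377 -0.31185654 -0.46479037] [ 0.002 -0.012 -0.026 -0.002  0.001 -0.002] (array([0.0033, 0.0008, 0.1283]), array([-0.0001,  0.0003, -0.    ]))
```

Request:
play_rows(motion=[[[0.003,0.001,0.04,0,0,0,-1],[0.003,0.001,0.08,0,0,0,-1],[0.003,0.001,0.11,0,0,0,-1],[0.003,0.001,0.14,0,0,0,-1],[0.003,0.001,0.17,0,0,0,-1],[0.003,0.001,0.19,0,0,0,-1],[0.003,0.001,0.208,0,0,0,-1],[0.003,0.001,0.208,0,0,0,-1]]])

```text
time_s: 9.0
ee_pos: [0.4921, -0.2053, 0.0476]
eef_rot: [3.141, -0.001, 2.932]
force: [-0.4, -0.0, -1.8]
grip_width: 0.0593
grip_force: 30.0
```

Request:
play_rows(motion=[[[0,0,0.015,0,0,0,-1],[0,0,0.03,0,0,0,-1],[0,0,0.045,0,0,0,-1],[0,0,0.055,0,0,0,-1],[0,0,0.062,0,0,0,-1],[0,0,0.062,0,0,0,-1]]])

```text
time_s: 9.6
ee_pos: [0.4921, -0.2053, 0.0325]
eef_rot: [3.142, -0.0, 2.932]
force: [0.3, 0.1, -0.7]
grip_width: 0.0597
grip_force: 30.0
```

Request:
play_rows(motion=[[[0,0,0.003,0,0,0,-1],[0,0,0.006,0,0,0,-1],[0,0,0.006,0,0,0,-1]]])

```text
time_s: 9.9
ee_pos: [0.4923, -0.2054, 0.0316]
eef_rot: [-3.141, 0.0, 2.932]
force: [-3.0, 1.3, 3.7]
grip_width: 0.0597
grip_force: 30.0
```

Request:
play_rows(motion=[[[0,0,0,0,0,0,0.6],[0,0,0,0,0,0,0.8],[0,0,0,0,0,0,1],[0,0,-0.05,0,0,0,1],[0,0,-0.2,0,0,0,1],[0,0,-0.4,0,0,0,1],[0,0,-0.6,0,0,0,1],[0,0,-0.8,0,0,0,1],[0,0,-0.95,0,0,0,1]]])

```text
time_s: 10.8
ee_pos: [0.4921, -0.2052, 0.2731]
eef_rot: [-3.141, 0.003, 2.932]
force: [0.7, -0.2, 0.6]
grip_width: 0.094
grip_force: 0.0
```

```bash
python3 - <<'E'
from h import *
o,c,T=wrist("wF")
print(o["ee_pos"],o["force"],cmd(o,[.50,-.02,.27],1.815),proj(c,T,[.4903,-.2052,.03]))
g=cv2.imread("pics/wF.png");u,v=proj(c,T,[.4903,-.2052,.03])[0].astype(int)
cv2.imwrite("pics/F1.png",cv2.resize(g[v-60:v+60,u-80:u+80],None,fx=4,fy=4,interpolation=cv2.INTER_CUBIC))
E
```

```text
[ 0.49212764 -0.2052489   0.27311219] [ 0.74375144 -0.22479778  0.60870965] (array([0.1232, 0.7314, 0.0114]), array([0.0002, 0.0006, 0.1778])) [[318.59540819 207.25215665]]
```

View pics/F1.png

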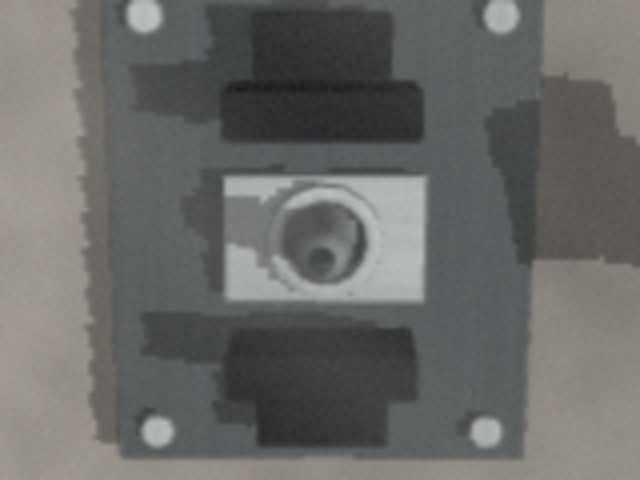

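The flange lies flat, its long side along the channel, with the post through its bore (crop 320,240). Next, the sleeve.

Request:
play_rows(motion=[[[0,0.95,0,0,0,0.178,1],[0,0.95,0,0,0,0.178,1],[0,0.95,0,0,0,0.178,1],[0,0.95,0,0,0,0.178,1],[0,0.95,0,0,0,0.178,1],[0,0.95,0,0,0,0.178,1],[0,0.95,0,0,0,0.178,1],[0,0.95,0,0,0,0.178,1]]])

```text
time_s: 11.65
ee_pos: [0.5414, 0.0277, 0.2691]
eef_rot: [3.141, 0.0, 1.809]
force: [-0.2, -0.9, -0.0]
grip_width: 0.0938
grip_force: 0.0
```

```bash
python3 - <<'E'
from h import *
from station import get_obs
o=get_obs();print(o["ee_pos"],o["eef_rot"],cmd(o,[.5846,.2488,.06],1.815))
E
```

```text
[0.54139326 0.02769469 0.26911956] [3.14148682e+00 1.68608287e-05 1.80891918e+00] (array([0.8187, 0.3765, 0.8365]), array([ 0.   ,  0.   , -0.001]))
```

Request:
play_rows(motion=[[[0.2,0.1,0,0,0,0,1],[0.4,0.2,0,0,0,0,1],[0.6,0.3,0,0,0,0,1],[0.819,0.377,0.05,0,0,0,1],[0.819,0.377,0.2,0,0,0,1],[0.819,0.377,0.4,0,0,0,1],[0.819,0.377,0.6,0,0,0,1],[0.819,0.377,0.75,0,0,0,1],[0.819,0.377,0.835,0,0,0,1],[0.819,0.377,0.835,0,0,0,1]]])

```text
time_s: 12.65
ee_pos: [0.5823, 0.2478, 0.0572]
eef_rot: [-3.136, 0.001, 1.814]
force: [-0.3, -0.9, -0.3]
grip_width: 0.0941
grip_force: 0.0
```

```bash
python3 - <<'E'
from h import *
from station import get_obs
o=get_obs();print(o["ee_pos"],o["eef_rot"],cmd(o,[.5846,.2488,.0287],1.815))
E
```

```text
[0.58231548 0.24784888 0.05718194] [-3.13635732e+00  5.49871314e-04  1.81382832e+00] (array([0.0016, 0.0104, 0.1139]), array([-0.0008,  0.0001, -0.0002]))
```

Request:
play_rows(motion=[[[0,0.008,0.05,0,0,0,1],[0,0.008,0.09,0,0,0,1],[0,0.008,0.11,0,0,0,1],[0,0.008,0.11,0,0,0,1],[0,0.008,0.11,0,0,0,-1],[0,0.008,0.11,0,0,0,-1],[0,0.008,0.11,0,0,0,-1],[0,0.008,0.11,0,0,0,-1],[0,0.008,0.11,0,0,0,-1],[0,0.008,0.11,0,0,0,-1]]], grip_force=20)

```text
time_s: 13.65
ee_pos: [0.5858, 0.2489, 0.0325]
eef_rot: [3.142, 0.0, 1.814]
force: [0.3, -0.1, -0.7]
grip_width: 0.0494
grip_force: 0.0
```

Request:
play_rows(motion=[[[0,0,0,0,0,0,-1],[0,0,0,0,0,0,-1],[0,0,0,0,0,0,-1]]], grip_force=20)

```text
time_s: 13.95
ee_pos: [0.5857, 0.2489, 0.0325]
eef_rot: [-3.141, -0.0, 1.814]
force: [-1.3, -0.0, 1.9]
grip_width: 0.0434
grip_force: 20.0
```

Request:
play_rows(motion=[[[0,0,-0.05,0,0,0,-1],[0,0,-0.2,0,0,0,-1],[0,0,-0.4,0,0,0,-1],[0,0,-0.6,0,0,0,-1],[0,0,-0.8,0,0,0,-1],[0,0,-0.96,0,0,0,-1],[-0.2,-0.09,-0.96,0,0,-0.02,-1],[-0.4,-0.18,-0.96,0,0,-0.04,-1],[-0.6,-0.27,-0.96,0,0,-0.06,-1],[-0.8,-0.36,-0.96,0,0,-0.08,-1]]])

```text
time_s: 14.95
ee_pos: [0.5491, 0.0504, 0.2733]
eef_rot: [3.141, 0.001, 2.322]
force: [0.7, 0.3, -2.0]
grip_width: 0.0433
grip_force: 20.0
```

```bash
python3 - <<'E'
from h import *
from station import get_obs
o=get_obs();print(o["ee_pos"],o["eef_rot"],o["grip_width"],cmd(o,[.51,-.18,.26],2.932),cmd(o,[.55,-.217,.262],2.932))
E
```

```text
[0.54905416 0.0504016  0.27334048] [3.14099719e+00 5.63293359e-04 2.32203862e+00] 0.0433459426118449 (array([-0.5669, -0.7432,  0.0532]), array([ 0.0001,  0.0001, -0.0971])) (array([-0.7843, -0.7273,  0.0454]), array([ 0.0001,  0.0001, -0.0971]))
```

Request:
play_rows(motion=[[[-0.14,-0.18,0,0,0,-0.024,-1],[-0.28,-0.36,0,0,0,-0.048,-1],[-0.42,-0.54,0,0,0,-0.072,-1],[-0.56,-0.76,0,0,0,-0.097,-1],[-0.61,-0.82,0.04,0,0,-0.097,-1],[-0.61,-0.82,0.04,0,0,-0.097,-1],[-0.61,-0.82,0.04,0,0,-0.097,-1]]])

```text
time_s: 15.65
ee_pos: [0.5018, -0.2016, 0.2626]
eef_rot: [-3.141, -0.0, 2.922]
force: [0.5, 0.7, -1.4]
grip_width: 0.0435
grip_force: 20.0
```

```bash
python3 - <<'E'
from h import *
o,c,T=wrist("wG")
print(o["ee_pos"],o["eef_rot"],proj(c,T,[.4903,-.2052,.056]),proj(c,c["T_tool_cam"],[0,0,.0105]))
g=cv2.imread("pics/wG.png")[190:340,220:420]
cv2.imwrite("pics/G1.png",cv2.resize(g,None,fx=4,fy=4,interpolation=cv2.INTER_CUBIC))
E
```

```text
[ 0.50175851 -0.20163908  0.26260881] [-3.14128817e+00 -3.44758367e-04  2.92228546e+00] [[313.1991756  206.91275836]] [[319.45594355 298.22801393]]
```

View pics/G1.png

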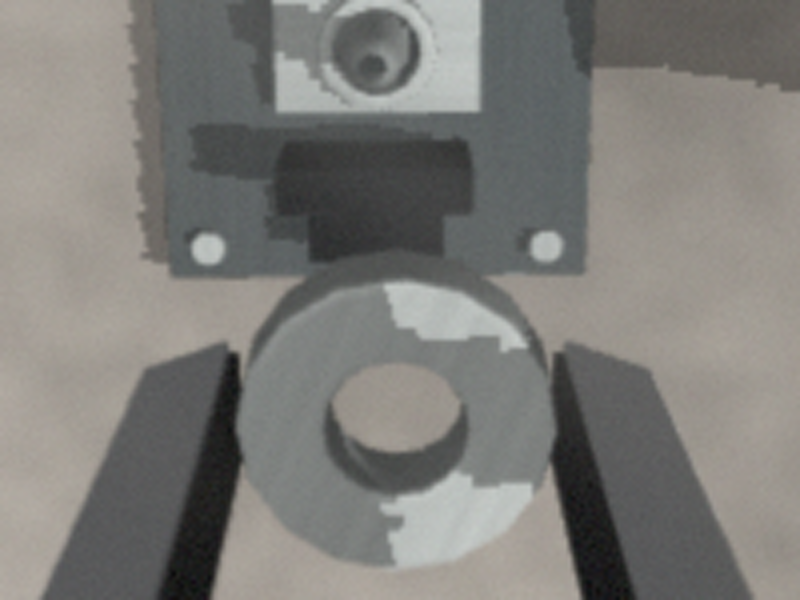

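Held sleeve top face is centred at (318.7,296.1), and the post tip at (312.9,206.1) with the flange home around it. I'll correct for both.

```bash
python3 - <<'E'
from h import *
import pickle
o,c,T=pickle.load(open("wG.pkl","rb"))
print(at_z(c,c["T_tool_cam"],(318.7,296.1),.0105),at_z(c,T,(312.9,206.1),.056),cmd(o,[.4910,-.2054,.10],2.932))
E
```

```text
[ 0.00125163 -0.00040338  0.0105    ] [ 0.48937375 -0.20531511  0.056     ] (array([ 0.0385, -0.0238,  0.6505]), array([-0.    , -0.0001, -0.0015]))
```

Request:
play_rows(motion=[[[0.039,-0.024,0.05,0,0,-0.0015,-1],[0.039,-0.024,0.2,0,0,-0.0015,-1],[0.039,-0.024,0.35,0,0,-0.0015,-1],[0.039,-0.024,0.5,0,0,-0.0015,-1],[0.039,-0.024,0.6,0,0,-0.0015,-1],[0.039,-0.024,0.64,0,0,-0.0015,-1],[0.039,-0.024,0.65,0,0,-0.0015,-1],[0.039,-0.024,0.65,0,0,-0.0015,-1],[0.039,-0.024,0.65,0,0,-0.0015,-1]]])

```text
time_s: 16.6
ee_pos: [0.4928, -0.2029, 0.1014]
eef_rot: [-3.141, 0.002, 2.936]
force: [-1.0, 0.0, -2.0]
grip_width: 0.0435
grip_force: 20.0
```

```bash
python3 - <<'E'
from h import *
from station import get_obs
o=get_obs();print(o["ee_pos"],o["eef_rot"],o["force"],o["joint_vel"].round(3),cmd(o,[.4910,-.2054,.0505],2.932))
E
```

```text
[ 0.49276661 -0.20289148  0.10144293] [-3.14103935e+00  2.21144959e-03  2.93559657e+00] [-1.03533077  0.01881879 -1.97689952] [-0.003  0.002  0.006  0.002 -0.004 -0.002] (array([ 0.0053, -0.0112,  0.2038]), array([-0.0001,  0.0004,  0.0006]))
```

Request:
play_rows(motion=[[[0.006,-0.011,0.02,0,0,0,-1],[0.006,-0.011,0.04,0,0,0,-1],[0.006,-0.011,0.06,0,0,0,-1],[0.006,-0.011,0.06,0,0,0,-1]]])

```text
time_s: 17.0
ee_pos: [0.4897, -0.2051, 0.0841]
eef_rot: [3.141, -0.001, 2.935]
force: [-0.2, -0.5, -0.7]
grip_width: 0.0431
grip_force: 20.0
```

```bash
python3 - <<'E'
from h import *
o,c,T=wrist("wH");print(o["ee_pos"],o["eef_rot"],o["force"],cmd(o,[.4910,-.2054,.0505],2.932))
E
```

```text
[ 0.48966502 -0.20507815  0.08414313] [ 3.14128226e+00 -1.20723515e-03  2.93517828e+00] [-0.24775265 -0.51549618 -0.67554394] (array([-0.0057, -0.0002,  0.1346]), array([ 0.    , -0.0002,  0.0005]))
```

```bash
cat >> h.py <<'E'
def avg(n=6):
    from station import get_obs,camera
    L=[]
    for _ in range(n):
        o=get_obs();L.append(np.r_[o["ee_pos"],R.from_euler("xyz",o["eef_rot"]).as_quat()*np.sign(R.from_euler("xyz",o["eef_rot"]).as_quat()[1] or 1),o["force"]]);camera("wrist")
    L=np.array(L);m=L.mean(0);return {"ee_pos":m[:3],"eef_rot":R.from_quat(m[3:7]).as_euler("xyz"),"force":m[7:]},L.std(0)[:3]
E
python3 - <<'E'
from h import *
o,s=avg();print(o,s.round(4),cmd(o,[.4910,-.2054,.0505],2.932))
E
```

```text
{'ee_pos': array([ 0.49003931, -0.20520356,  0.08494411]), 'eef_rot': array([ 3.14157956e+00, -6.96750729e-05,  2.93535665e+00]), 'force': array([ 0.06834275,  0.13474836, -1.36176405])} [0.0001 0.     0.0002] (array([-0.0039,  0.    ,  0.1378]), array([ 0.    , -0.    ,  0.0005]))
```

```bash
cat >> h.py <<'E'
def cloud(c,Tc):
    v,u=np.mgrid[0:480,0:640];p=cv2.undistortPoints(np.c_[u.ravel(),v.ravel()].astype(float)[:,None],c["camera_matrix"],np.array(c["D"],float))[:,0]
    z=c["z_map"].ravel();return np.c_[p[:,0]*z,-p[:,1]*z,-z]@Tc[:3,:3].T+Tc[:3,3]   # rows u,v order, nan-free
E
python3 - <<'E'
from h import *
import pickle
o,c,T=pickle.load(open("wH.pkl","rb"))
P=cloud(c,c["T_tool_cam"]);m=(np.abs(P[:,0])<.024)&(np.abs(P[:,1])<.0215)&(P[:,2]<.1)&(c["z_map"].ravel()>0)
Q=P[m];print(len(Q));h,e=np.histogram(Q[:,2],bins=np.arange(-.01,.08,.003));print([(round(a,3),n) for a,n in zip(e,h) if n])
# rows inside the bore
q=Q[np.hypot(Q[:,0]-.001,Q[:,1])<.008];h,e=np.histogram(q[:,2],bins=np.arange(-.01,.08,.003));print([(round(a,3),n) for a,n in zip(e,h) if n])
E
```

```text
12933
[(np.float64(-0.01), np.int64(24)), (np.float64(-0.007), np.int64(26)), (np.float64(-0.004), np.int64(26)), (np.float64(-0.001), np.int64(25)), (np.float64(0.002), np.int64(22)), (np.float64(0.005), np.int64(25)), (np.float64(0.008), np.int64(453)), (np.float64(0.011), np.int64(3367)), (np.float64(0.014), np.int64(239)), (np.float64(0.017), np.int64(226)), (np.float64(0.02), np.int64(202)), (np.float64(0.023), np.int64(53)), (np.float64(0.026), np.int64(3)), (np.float64(0.029), np.int64(41)), (np.float64(0.032), np.int64(49)), (np.float64(0.035), np.int64(5)), (np.float64(0.056), np.int64(81)), (np.float64(0.059), np.int64(369)), (np.float64(0.062), np.int64(320)), (np.float64(0.065), np.int64(609)), (np.float64(0.068), np.int64(71)), (np.float64(0.071), np.int64(457)), (np.float64(0.074), np.int64(94))]
[(np.float64(0.026), np.int64(3)), (np.float64(0.029), np.int64(41)), (np.float64(0.032), np.int64(32)), (np.float64(0.035), np.int64(1)), (np.float64(0.062), np.int64(3))]
```

```bash
cat >> h.py <<'E'
from scipy.optimize import least_squares
def circ(xy,r):
    f=least_squares(lambda p:np.hypot(xy[:,0]-p[0],xy[:,1]-p[1])-r,xy.mean(0),loss="soft_l1",f_scale=.0005);return f.x,np.abs(f.fun).mean()
def ringtop(c,z0,ro,half=.0012):
    """ring's top face centre in tool frame from depth mask contours"""
    P=cloud(c,c["T_tool_cam"]);m=(np.abs(P[:,2]-z0)<half)&(np.abs(P[:,0])<.03)&(np.abs(P[:,1])<.03)&(c["z_map"].ravel()>0)
    k=cv2.morphologyEx((m.reshape(480,640)*255).astype(np.uint8),cv2.MORPH_CLOSE,np.ones((3,3)))
    cn,_=cv2.findContours(k,cv2.RETR_CCOMP,cv2.CHAIN_APPROX_NONE);out=[]
    for q in sorted(cn,key=len)[-2:]:
        X=np.array([at_z(c,c["T_tool_cam"],p,z0)[:2] for p in q[:,0].astype(float)])
        A=np.c_[2*X,np.ones(len(X))];s=np.linalg.lstsq(A,(X**2).sum(1),rcond=None)[0];r=np.sqrt(s[2]+s[:2]@s[:2])
        out.append((len(q),s[:2].round(5),r.round(5)))
    return out,np.median(P[m],axis=0).round(4)
E
python3 - <<'E'
from h import *
import pickle
o,c,T=pickle.load(open("wH.pkl","rb"))
for z0 in(.0105,.0115,.0125):print(ringtop(c,z0,.022,.0025))
P=cloud(c,c["T_tool_cam"]);m=(np.hypot(P[:,0]-.001,P[:,1])<.0088)&(P[:,2]<.037)&(P[:,2]>.024)&(c["z_map"].ravel()>0)
q=P[m];idx=np.where(m)[0];print("v",(idx//640).min(),(idx//640).max(),"u",(idx%640).min(),(idx%640).max(),q.min(0),q.max(0))
for zz in np.arange(.025,.037,.0015):
    s=q[(q[:,2]>=zz)&(q[:,2]<zz+.0015)]
    if len(s):print(round(zz,4),len(s),s.mean(0).round(4),s.min(0).round(4),s.max(0).round(4))
E
```

```text
([(103, array([ 0.00112, -0.00055]), np.float64(0.00964)), (322, array([ 0.00185, -0.00033]), np.float64(0.02282))], array([ 0.0022, -0.0003,  0.0117]))
([(99, array([ 0.00093, -0.00052]), np.float64(0.00941)), (310, array([ 0.00171, -0.00027]), np.float64(0.02308))], array([ 0.0024, -0.0003,  0.0117]))
([(95, array([ 0.00077, -0.00054]), np.float64(0.00925)), (299, array([ 0.00145, -0.00024]), np.float64(0.02328))], array([ 0.0024, -0.0002,  0.0118]))
v 282 292 u 307 329 [-0.00741723 -0.00741706  0.02882145] [0.0012147  0.00587918 0.0355494 ]
0.028 6 [-0.0013  0.0008  0.0291] [-0.0046 -0.0049  0.0288] [0.0012 0.0027 0.0295]
0.0295 26 [-0.0019 -0.0013  0.0303] [-0.0051 -0.0061  0.0296] [0.0011 0.0039 0.031 ]
0.031 19 [-0.0031 -0.0007  0.0317] [-0.0059 -0.0067  0.031 ] [-0.0002  0.0046  0.0324]
0.0325 25 [-0.0046 -0.0004  0.0333] [-0.0074 -0.0074  0.0326] [-0.0014  0.0052  0.034 ]
0.034 11 [-0.0048  0.0017  0.0345] [-0.0069 -0.0074  0.0341] [-0.0025  0.0059  0.0349]
0.0355 1 [-0.0035  0.0059  0.0355] [-0.0035  0.0059  0.0355] [-0.0035  0.0059  0.0355]
```

Request:
play_rows(motion=[[[-0.005,-0.002,0,0,0,0,-1],[-0.005,-0.002,0.02,0,0,0,-1],[-0.005,-0.002,0.035,0,0,0,-1],[-0.005,-0.002,0.05,0,0,0,-1],[-0.005,-0.002,0.06,0,0,0,-1],[-0.005,-0.002,0.06,0,0,0,-1]]], grip_force=15)

```text
time_s: 17.95
ee_pos: [0.491, -0.2058, 0.0695]
eef_rot: [3.141, -0.001, 2.935]
force: [0.2, -0.2, -1.0]
grip_width: 0.0431
grip_force: 15.0
```

```bash
python3 - <<'E'
from h import *
o,s=avg();print(o,s.round(4))
E
```

```text
{'ee_pos': array([ 0.49113789, -0.20594342,  0.06990643]), 'eef_rot': array([ 3.14158590e+00, -7.65679821e-05,  2.93536768e+00]), 'force': array([ 0.00935699, -0.18518053, -1.09076137])} [0.0001 0.0001 0.0002]
```

Request:
play_rows(motion=[[[0,0,0.015,0,0,0,-1],[0,0,0.03,0,0,0,-1],[0,0,0.045,0,0,0,-1],[0,0,0.06,0,0,0,-1],[0,0,0.07,0,0,0,-1],[0,0,0.074,0,0,0,-1],[0,0,0.074,0,0,0,-1]]])

```text
time_s: 18.95
ee_pos: [0.4911, -0.2059, 0.0513]
eef_rot: [3.142, -0.0, 2.935]
force: [0.6, 0.5, -1.0]
grip_width: 0.0434
grip_force: 15.0
```

Request:
play_rows(motion=[[[0,0,0.003,0,0,0,-1],[0,0,0.006,0,0,0,-1],[0,0,0.006,0,0,0,-1]]])

```text
time_s: 19.25
ee_pos: [0.4913, -0.206, 0.0504]
eef_rot: [-3.141, 0.0, 2.935]
force: [-1.8, 1.8, 4.0]
grip_width: 0.0436
grip_force: 15.0
```

Request:
play_rows(motion=[[[0,0,0,0,0,0,0.2],[0,0,0,0,0,0,0.5],[0,0,0,0,0,0,1],[0,0,0,0,0,0,1],[0,0,-0.1,0,0,0,1],[0,0,-0.25,0,0,0,1],[0,0,-0.45,0,0,0,1],[0,0,-0.65,0,0,0,1],[0,0,-0.85,0,0,0,1],[0,0,-0.87,0,0,0,1]]])

```text
time_s: 20.25
ee_pos: [0.4925, -0.2066, 0.2738]
eef_rot: [-3.139, 0.009, 2.935]
force: [0.3, -0.4, -0.5]
grip_width: 0.094
grip_force: 0.0
```

```bash
python3 - <<'E'
from h import *
o,c,T=wrist("wI");print(o["ee_pos"],o["grip_width"],o["force"],cmd(o,[.535,.03,.268],1.815),cmd(o,[.5618,.3205,.26],1.815))
P=cloud(c,T);m=(np.abs(P[:,0]-.4903)<.03)&(np.abs(P[:,1]+.2052)<.03)&(c["z_map"].ravel()>0)
h,e=np.histogram(P[m][:,2],bins=np.arange(0,.07,.003));print([(round(float(a),3),int(n)) for a,n in zip(e,h)])
t=P[m&(P[:,2]>.033)&(P[:,2]<.043)];print(t.min(0),t.max(0),t.mean(0),np.median(t[:,2]))
t=P[m&(P[:,2]>.052)];print(t.mean(0),t.min(0),t.max(0))
E
```

```text
[ 0.49248806 -0.20657576  0.27378187] 0.09404434752754959 [ 0.28184343 -0.35494103 -0.48475414] (array([0.0274, 0.9611, 0.0205]), array([0.0005, 0.0015, 0.1783])) (array([0.1606, 2.1205, 0.0484]), array([0.0005, 0.0015, 0.1783]))
[(0.0, 0), (0.003, 0), (0.006, 5), (0.009, 522), (0.012, 74), (0.015, 91), (0.018, 448), (0.021, 28), (0.024, 22), (0.027, 20), (0.03, 33), (0.033, 36), (0.036, 592), (0.039, 356), (0.042, 79), (0.045, 9), (0.048, 49), (0.051, 54), (0.054, 7), (0.057, 0), (0.06, 0), (0.063, 0), (0.066, 0)]
[ 0.46030191 -0.23496204  0.03313149] [ 0.52020311 -0.1753329   0.04297162] [ 0.4913903  -0.20672053  0.03875627] 0.03875799095030796
[ 0.46836741 -0.20025575  0.37119088] [ 0.46030348 -0.23519538  0.05204665] [ 0.49646917 -0.17520274  0.3860107 ]
```

Request:
play_rows(motion=[[[0.03,0.96,0,0,0,0.178,1],[0.03,0.96,0,0,0,0.178,1],[0.03,0.96,0,0,0,0.178,1],[0.03,0.96,0,0,0,0.178,1],[0.03,0.96,0,0,0,0.178,1],[0.03,0.96,0,0,0,0.178,1],[0.03,0.96,0,0,0,0.178,1],[0.03,0.96,0,0,0,0.178,1]]])

```text
time_s: 21.1
ee_pos: [0.5326, 0.0313, 0.2656]
eef_rot: [-3.139, -0.001, 1.812]
force: [0.1, 0.5, 0.4]
grip_width: 0.0943
grip_force: 0.0
```

```bash
python3 - <<'E'
from h import *
from station import get_obs
o=get_obs();print(o["ee_pos"],o["eef_rot"],cmd(o,[.5618,.12,.26],1.815),cmd(o,[.5618,.3205,.06],1.815))
E
```

```text
[0.53258899 0.03125237 0.26555111] [-3.13906790e+00 -6.05454251e-04  1.81212159e+00] (array([0.3168, 0.1984, 0.0219]), array([-0.0004, -0.0001, -0.0005])) (array([1.095 , 0.392 , 0.8219]), array([-0.0004, -0.0001, -0.0005]))
```

Request:
play_rows(motion=[[[0.2,0.08,0,0,0,0,1],[0.4,0.16,0,0,0,0,1],[0.6,0.24,0,0,0,0,1],[0.8,0.32,0,0,0,0,1],[1,0.39,0.1,0,0,0,1],[1,0.39,0.3,0,0,0,1],[1,0.39,0.5,0,0,0,1],[1,0.39,0.5,0,0,0,1]]])

```text
time_s: 21.9
ee_pos: [0.5637, 0.2962, 0.1349]
eef_rot: [-3.131, 0.002, 1.818]
force: [-0.4, -0.0, -1.4]
grip_width: 0.0939
grip_force: 0.0
```

```bash
python3 - <<'E'
from h import *
o,s=avg(4);print(o,s,cmd(o,[.5618,.3205,.0285],1.815))
E
```

```text
{'ee_pos': array([0.5652485 , 0.29620743, 0.13886372]), 'eef_rot': array([-3.13563091e+00,  1.11523206e-03,  1.81721401e+00]), 'force': array([-0.01033289, -0.11565664, -0.08625538])} [0.00124404 0.00012885 0.0032364 ] (array([0.0981, 0.013 , 0.4413]), array([-0.0009,  0.0002,  0.0004]))
```

Request:
play_rows(motion=[[[0.098,0.01,0.02,0,0,0,1],[0.098,0.01,0.15,0,0,0,1],[0.098,0.01,0.28,0,0,0,0.6],[0.098,0.01,0.38,0,0,0,0.4],[0.098,0.01,0.43,0,0,0,0.2],[0.098,0.01,0.445,0,0,0,0.2],[0.098,0.01,0.445,0,0,0,0.2]]])

```text
time_s: 22.8
ee_pos: [0.5638, 0.3212, 0.0328]
eef_rot: [3.14, -0.0, 1.817]
force: [-0.0, 0.3, -0.0]
grip_width: 0.0583
grip_force: 0.0
```

```bash
python3 - <<'E'
from h import *
o,s=avg(4);print(o,s,cmd(o,[.5618,.3205,.0285],1.815))
E
```

```text
{'ee_pos': array([0.5638781 , 0.321351  , 0.03298992]), 'eef_rot': array([ 3.13922063e+00, -5.19582680e-04,  1.81677250e+00]), 'force': array([ 0.13520553,  0.03913463, -0.09115029])} [5.43783169e-05 6.20340326e-05 1.47608566e-04] (array([-0.0013, -0.0089,  0.0179]), array([ 0.0004, -0.0001,  0.0003]))
```

Request:
play_rows(motion=[[[-0.001,-0.009,0.01,0.0004,0,0,0.2],[-0.001,-0.009,0.018,0.0004,0,0,0.2],[-0.001,-0.009,0.018,0.0004,0,0,-1],[-0.001,-0.009,0.018,0.0004,0,0,-1],[-0.001,-0.009,0.018,0.0004,0,0,-1],[-0.001,-0.009,0.018,0.0004,0,0,-1],[-0.001,-0.009,0.018,0.0004,0,0,-1],[-0.001,-0.009,0.018,0.0004,0,0,-1]]], grip_force=15)

```text
time_s: 23.8
ee_pos: [0.5614, 0.3205, 0.0273]
eef_rot: [-3.141, -0.0, 1.817]
force: [1.9, 0.3, 5.6]
grip_width: 0.0291
grip_force: 15.8
```

```bash
python3 - <<'E'
from h import *
from station import get_obs
o,s=avg(4);print(o,s,get_obs()["grip_width"],get_obs()["grip_force"])
E
```

```text
{'ee_pos': array([0.56141577, 0.32051403, 0.02731112]), 'eef_rot': array([-3.14057058e+00, -2.85195018e-04,  1.81694727e+00]), 'force': array([1.59445885, 0.47955591, 5.91247275])} [7.78285438e-06 6.22086167e-06 9.01987910e-06] 0.029127651505304858 15.791740299027879
```

Request:
play_rows(motion=[[[0,0,-0.05,0,0,0,-1],[0,0,-0.2,0,0,0,-1],[0,0,-0.4,0,0,0,-1],[0,0,-0.6,0,0,0,-1],[0,0,-0.8,0,0,0,-1],[0,0,-0.98,0,0,0,-1],[-0.2,-0.04,-0.98,0,0,0,-1],[-0.4,-0.08,-0.98,0,0,0,-1],[-0.6,-0.12,-0.98,0,0,0,-1],[-0.8,-0.16,-0.98,0,0,0,-1]]])

```text
time_s: 25.0
ee_pos: [0.5705, 0.1189, 0.2723]
eef_rot: [-3.139, -0.0, 1.817]
force: [2.1, 0.1, -0.9]
grip_width: 0.0292
grip_force: 15.0
```

```bash
python3 - <<'E'
from h import *
from station import get_obs
o=get_obs();print(o["ee_pos"],o["eef_rot"],o["grip_width"],cmd(o,[.55,-.08,.27],2.6),cmd(o,[.4913,-.2060,.26],2.932))
E
```

```text
[0.57052059 0.11888409 0.27225051] [-3.13857850e+00 -9.66278012e-05  1.81740079e+00] 0.02917265487057835 (array([-0.7514, -0.2738,  0.0098]), array([-0.0004, -0.0002, -0.1246])) (array([-1.1829, -0.6244,  0.0508]), array([-0.0004, -0.0003, -0.1774]))
```

Request:
play_rows(motion=[[[-0.18,-0.09,0,0,0,-0.02,-1],[-0.36,-0.18,0,0,0,-0.042,-1],[-0.54,-0.28,0,0,0,-0.065,-1],[-0.72,-0.38,0,0,0,-0.088,-1],[-0.9,-0.48,0,0,0,-0.11,-1],[-0.98,-0.53,0,0,0,-0.133,-1],[-0.98,-0.53,0,0,0,-0.155,-1],[-0.98,-0.53,0,0,0,-0.177,-1],[-0.98,-0.53,0,0,0,-0.177,-1]]])

```text
time_s: 25.9
ee_pos: [0.502, -0.1494, 0.2724]
eef_rot: [-3.141, -0.003, 2.931]
force: [0.7, -0.9, -0.7]
grip_width: 0.0292
grip_force: 15.0
```

```bash
python3 - <<'E'
from h import *
o,s=avg(4);print(o,s,cmd(o,[.4912,-.2059,.12],2.932))
E
```

```text
{'ee_pos': array([ 0.50222607, -0.14908194,  0.27237221]), 'eef_rot': array([-3.14054803e+00, -2.53428517e-03,  2.92687010e+00]), 'force': array([ 0.24215311, -0.36181201, -0.72107756])} [1.26570578e-04 1.82327019e-04 6.76977240e-05] (array([-0.0069, -0.2308,  0.6097]), array([-0.0002, -0.0004, -0.0008]))
```

Request:
play_rows(motion=[[[-0.003,-0.12,0,0,0,0,-1],[-0.007,-0.231,0.05,-0.0002,-0.0004,-0.0008,-1],[-0.007,-0.231,0.2,-0.0002,-0.0004,-0.0008,-1],[-0.007,-0.231,0.38,-0.0002,-0.0004,-0.0008,-1],[-0.007,-0.231,0.53,-0.0002,-0.0004,-0.0008,-1],[-0.007,-0.231,0.64,-0.0002,-0.0004,-0.0008,-1],[-0.007,-0.231,0.7,-0.0002,-0.0004,-0.0008,-1],[-0.007,-0.231,0.725,-0.0002,-0.0004,-0.0008,-1],[-0.007,-0.231,0.725,-0.0002,-0.0004,-0.0008,-1]]])

```text
time_s: 27.0
ee_pos: [0.4915, -0.2059, 0.0907]
eef_rot: [3.141, -0.001, 2.933]
force: [-0.3, 0.6, -1.0]
grip_width: 0.0293
grip_force: 15.0
```

```bash
python3 - <<'E'
from h import *
o,s=avg(8);print(o,s,cmd(o,[.4911,-.2059,.0593],2.932))
_,c,T=wrist("wJ")
for z0 in(.0095,.0105,.0115):print(ringtop(c,z0,.015,.0025))
P=cloud(c,c["T_tool_cam"]);m=(np.hypot(P[:,0]-.001,P[:,1])<.0088)&(P[:,2]<.045)&(P[:,2]>.022)&(c["z_map"].ravel()>0)
q=P[m]
for zz in np.arange(.024,.045,.002):
    s=q[(q[:,2]>=zz)&(q[:,2]<zz+.002)]
    if len(s):print(round(zz,4),len(s),s.mean(0).round(4),s.min(0).round(4),s.max(0).round(4))
g=c["frame"][250:340,260:380,::-1];cv2.imwrite("pics/J1.png",cv2.resize(g,None,fx=6,fy=6,interpolation=cv2.INTER_CUBIC))
E
```

```text
{'ee_pos': array([ 0.49186919, -0.2061985 ,  0.091641  ]), 'eef_rot': array([-3.14148575e+00,  1.19759476e-03,  2.93364358e+00]), 'force': array([-0.25833868,  0.36550787, -0.30433917])} [0.0001718  0.00013008 0.00042072] (array([0.0034, 0.0005, 0.1294]), array([-0.    ,  0.0002,  0.0003]))
([(99, array([ 0.00112, -0.00051]), np.float64(0.0095)), (291, array([ 0.00429, -0.0004 ]), np.float64(0.01788))], array([ 0.0033, -0.0003,  0.0106]))
([(96, array([ 0.0009 , -0.00047]), np.float64(0.00934)), (271, array([ 0.00389, -0.00058]), np.float64(0.01783))], array([ 0.0034, -0.0008,  0.0107]))
([(95, array([ 0.00068, -0.00051]), np.float64(0.00921)), (256, array([ 0.00373, -0.0005 ]), np.float64(0.01784))], array([ 0.0035, -0.0008,  0.0108]))
0.034 1 [-0.0015  0.0004  0.0355] [-0.0015  0.0004  0.0355] [-0.0015  0.0004  0.0355]
0.036 4 [-0.0024 -0.      0.0375] [-0.0025 -0.002   0.0372] [-0.0023  0.0023  0.0379]
0.038 29 [0.004  0.     0.0394] [-0.0041 -0.0044  0.0383] [0.0084 0.0047 0.04  ]
0.04 69 [ 0.0066 -0.0003  0.041 ] [-0.0056 -0.0069  0.04  ] [0.0092 0.0066 0.0418]
0.042 41 [ 0.0072 -0.0002  0.0426] [-0.0063 -0.0076  0.042 ] [0.0096 0.0066 0.0437]
0.044 14 [ 0.0073 -0.0006  0.0443] [ 0.0041 -0.0077  0.044 ] [0.0095 0.0067 0.0449]
```

View pics/J1.png

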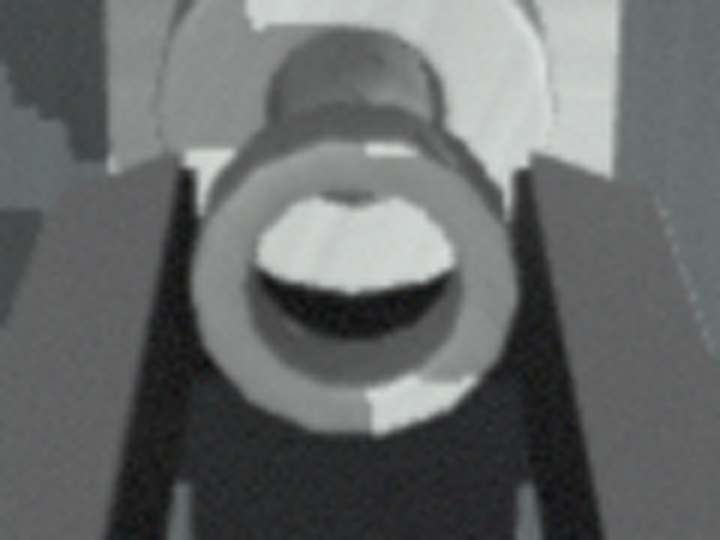

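The collar is centred in the grip around crop (355,288), with the post behind and the sleeve home on the flange. Its bore offset is the same as the sleeve's, so the target is the same.

Request:
play_rows(motion=[[[0.003,0.001,0.01,0,0.0002,0.0003,-1],[0.003,0.001,0.025,0,0.0002,0.0003,-1],[0.003,0.001,0.04,0,0.0002,0.0003,-1],[0.003,0.001,0.055,0,0.0002,0.0003,-1],[0.003,0.001,0.07,0,0.0002,0.0003,-1],[0.003,0.001,0.08,0,0.0002,0.0003,-1],[0.003,0.001,0.08,0,0.0002,0.0003,-1]]])

```text
time_s: 28.15
ee_pos: [0.4907, -0.2057, 0.0705]
eef_rot: [3.141, -0.002, 2.932]
force: [0.8, -0.1, -1.0]
grip_width: 0.0291
grip_force: 15.0
```

```bash
python3 - <<'E'
from h import *
o,s=avg(6);print(o,s,cmd(o,[.4911,-.2059,.0593],2.932))
E
```

```text
{'ee_pos': array([ 0.49088714, -0.20574583,  0.07092618]), 'eef_rot': array([ 3.14144105e+00, -1.00787441e-03,  2.93219595e+00]), 'force': array([ 0.16207575, -0.1687332 , -0.7179781 ])} [8.74963761e-05 4.95029459e-05 2.12222283e-04] (array([-0.001 , -0.0004,  0.0465]), array([ 0.    , -0.0002,  0.    ]))
```

Underside at about 51.6 mm, tip through the bore with no side force. Continuing down.

Request:
play_rows(motion=[[[-0.001,0,0.01,0,-0.0002,0,-1],[-0.001,0,0.02,0,-0.0002,0,-1],[-0.001,0,0.03,0,-0.0002,0,-1],[-0.001,0,0.038,0,-0.0002,0,-1],[-0.001,0,0.042,0,-0.0002,0,-1],[-0.001,0,0.042,0,-0.0002,0,-1]]])

```text
time_s: 29.05
ee_pos: [0.491, -0.2057, 0.0603]
eef_rot: [3.141, -0.0, 2.932]
force: [0.1, 0.4, -0.8]
grip_width: 0.0289
grip_force: 15.0
```

Request:
play_rows(motion=[[[0,0,0.003,0,0,0,-1],[0,0,0.006,0,0,0,-1],[0,0,0.006,0,0,0,-1]]])

```text
time_s: 29.35
ee_pos: [0.4912, -0.2058, 0.0593]
eef_rot: [3.142, 0.001, 2.932]
force: [-0.8, 0.8, 3.4]
grip_width: 0.0291
grip_force: 17.0
```

Request:
play_rows(motion=[[[0,0,0,0,0,0,0],[0,0,0,0,0,0,0.3],[0,0,0,0,0,0,0.5],[0,0,0,0,0,0,0.5],[0,0,-0.1,0,0,0,0.5],[0,0,-0.25,0,0,0,0.5],[0,0,-0.4,0,0,0,0.5],[0,0,-0.6,0,0,0,0.5],[0,0,-0.8,0,0,0,0.5],[0,0,-0.8,0,0,0,0.5]]])

```text
time_s: 30.35
ee_pos: [0.4926, -0.2065, 0.2655]
eef_rot: [-3.139, 0.01, 2.932]
force: [0.0, -0.6, -1.4]
grip_width: 0.0704
grip_force: 0.0
```

```bash
python3 - <<'E'
from h import *
o,s=avg(4);o2,c,T=wrist("wK");print(o["ee_pos"],o["force"],s)
P=cloud(c,T);r=np.hypot(P[:,0]-.4903,P[:,1]+.2052);k=c["z_map"].ravel()>0
for a,b in((0,.006),(.0095,.0135),(.016,.021),(.024,.03)):
    m=k&(r>a)&(r<b)&(P[:,2]<.08);z=P[m][:,2];print(a,b,len(z),np.percentile(z,[10,50,75,90]).round(4))
for h in (.05,.05-.005):
    m=k&(r<.03)&(np.abs(P[:,2]-.0495)<.002);print(P[m].mean(0),m.sum());break
# rack empty?
E
```

```text
[ 0.49157267 -0.20604412  0.2611463 ] [ 0.13404446 -0.12241147 -0.68992267] [0.00069316 0.00032833 0.00283566]
0 0.006 51 [0.0514 0.0532 0.0541 0.0548]
0.0095 0.0135 307 [0.0367 0.0482 0.049  0.0494]
0.016 0.021 512 [0.0181 0.0385 0.0392 0.0397]
0.024 0.03 516 [0.0104 0.0182 0.0192 0.0197]
[ 0.49041537 -0.2059387   0.04891334] 361
```

```bash
python3 -c "
from station import workorder
print(workorder.hand_in())"
```

```text
the job is handed in; nothing more can be done
None
```

The flange bushing, wide sleeve and small collar were lowered down the post in that order and are all home; depth readings put each within 1–2 mm of its expected height, and the job was handed in at about 31 s.

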